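# Shake up a varnish bottle on the touch mixer

## Task

A wire spool has been left standing on the pad of the touch mixer: stand it upright in the long spool tray beside the other spool. Then take the round bottle with the sloping shoulder and narrow cap out of the crate, press it upright and centred onto the mixer's sprung pad until the pad is fully down, keep it down for a good second, and finally stand the bottle upright wholly on the square rubber mat. Never tip the bottle over, and leave the jar, the square canister, the spare spool and the choke ring where they are.

Things in the scene. Friction and masses are not known exactly. Their poses are not given: they have to be found in the camera images.
- mixer: Touch mixer, fixed: grey housing 170 x 170 mm, top 70 mm above the bench, a round sprung pad in the middle of its top. Two upright steel guard cheeks at y = +-73 mm (6 mm thick, 110 mm long along x, up to 170 mm above the bench, 140 mm clear between them); open towards -x, +x and above. Origin: centre of the underside, z up.
- pad (a joint): Downward travel of the sprung pad in m: 0 = up, 0.012 = fully down on its stop. About 6 N starts it moving, about 14 N takes it fully down; the weight of the spool or of the bottle alone does not press it down.
- pad_top (a point): Centre of the pad's flat upper face (black rubber disc, 76 mm diameter); moves with the pad; 94 mm above the bench when up, 82 mm when fully down.
- spool: The wire spool that stands on the mixer's pad at the start: 75 mm tall, black flanges 62 mm diameter and 8 mm thick at the foot and at the top, copper winding 50 mm diameter between them, about 0.3 kg. Origin: centre of the underside; z is its axis, up.
- spool_spare: Another spool of the same shape and size, standing in the tray from the start at any place along it; leave it where it is. Origin: centre of the underside, z up.
- tray: Long open spool tray of grey plastic, fixed to the bench: 280 mm (its x) by 110 mm (its y), 35 mm high, walls and floor 5 mm, so inside 270 x 100 mm. Origin: centre of the underside, z up. Left or right of the mixer.
- crate: Long open plywood crate, fixed to the bench: 280 mm (its x) by 110 mm (its y), 45 mm high, walls and floor 5 mm. The bottle, jar and canister stand in it in a row along its x, about 82 mm apart, in any order. Origin: centre of the underside, z up. On the other side of the mixer from the tray.
- bottle: The bottle to be mixed, white plastic, about 0.36 kg: round straight body 56 mm diameter up to 118 mm, then a sloping shoulder to 132 mm, then a narrow grey cap 34 mm diameter up to 152 mm; the tallest thing in the crate. Origin: centre of the underside, z up along its axis.
- jar: Bystander in the crate: round white jar 58 mm diameter with a wide grey lid 62 mm diameter, 105 mm tall in all. Origin: centre of the underside, z up.
- canister: Bystander in the crate: square white canister 58 x 58 mm, 110 mm tall, with a grey cap 34 mm diameter up to 125 mm. Origin: centre of the underside, z up.
- choke: Bystander: copper-coloured choke ring lying flat on the bench in front of the mixer, 84 mm outer and 40 mm inner diameter, 35 mm high. Origin: centre of the underside, z up.
- mat: Square black rubber mat 120 x 120 mm, 5 mm thick, fixed to the bench in front of the mixer, to its left or right. Origin: centre of the underside, z up, x and y along its sides.
There are look-alikes about, which are no part of the job. Leave any purple or red look-alike of the spool alone.

How it is judged:
By the outcome, as a careful person would: the job done as asked, in the order asked, and still so for the second after the job is handed in, with the robot touching nothing.
It also fails if it takes over 67 s, if anything falls off the work surface, if the arm or the gripper's body presses on something with over 40 N, if the wrist force passes 120 N, or if a joint passes its speed limit or range.

## Robot

A 7-joint arm with a two-finger parallel gripper is mounted at the origin on the work surface. World frame = base frame: x ahead of the robot, y to its left, z up, the work surface at z = 0. Lengths are in m, angles in rad, forces in N, time in s.
With the tool pointing down it reaches from about 0.4 to 0.875 m from the base axis. Payload 4.4 kg.
Tool frame: the origin (TCP) lies at the very end of the fingers, on their centre line; the grasp point (between the pads) lies 19 mm behind it (arm.pinch_z is the distance from the TCP to the grasp point, in m); z points along the fingers, y is the direction in which the jaws open and shut (so a half turn about z gives the same grasp; the last joint's range is limited). The gripper opens to 85 mm and grips with 20 to 120 N. Pads are 22 mm wide; open, the fingers measure 114 mm over their backs; the gripper's body (76 mm by 85 mm) begins 54 mm behind the grasp point. The pads swing forward as they close: fully open they stand 13 mm farther back than shut.
Start: joints at [-1.257, 0.628, 0.038, 1.517, -0.027, 0.996, -0.02], TCP at [0.241, 0.604, 0.231] pointing down, gripper open.
Joint ranges: [-3.06, 3.06], [-0.37, 2.12], [-1.25, 1.32], [0.18, 2.47], [-1.1, 4.24], [0.23, 1.98], [-2.94, 2.94]. Speed limits (rad/s): [2.57, 2.57, 3.14, 3.14, 3.14, 3.14, 3.14].

## Interface

Orientations are given as a 3x3 rotation matrix whose columns are the frame's x, y, z axes.
In Python, from workcell import arm gives the robot as it stands. The module is installed in compiled form; this text tells all that it offers.
- The arm moves only by the tool carry_out, never from a script. Its argument "deltas" is a list of rows, each a list of 5 numbers: the shift along the tool's x, y, z scaled (see below), then the turn about the tool's z scaled (see below), then the opening, from 0 (shut) to 1 (fully open). A call has 1 to 12 rows; each row is the pose to reach, as a shift and turn from the pose commanded when the call began, along the tool's axes at that moment; what a row does not reach only later rows make up. The controller multiplies each number of a shift by 0.1 m and each number of a turn by 45 degrees. A row lasts 1/12 s, in which the tool goes at most 41.7 mm and 7.16 degrees, less where a joint would pass 70% of its speed; a pose out of reach is approached as far as the arm can. A call with a number of a shift or a turn outside -1 to 1 is refused whole. A call with a gripper value outside its range is refused whole. The fingers move at their own pace and stop on an object; "grip_force" is the grip in N (left out, the last holds). Time passes only in rows, so rows that repeat a pose let the fingers close. It gives the time, the measured TCP pose, the force and the opening at its end, in the units of the state.
- arm.get_state(): the state, without advancing time (a new reading comes with each control period).
- arm.read_camera(name): name is "scene" or "side" or "wrist"; returns the picture (420x560x3 uint8, red, green, blue); there is no depth.
- arm.get_calibration(name): a dict with "fx", "fy", "cx", "cy" (pixels), "origin" and "rotation" of the camera in the world; the wrist camera has in their place "T_tool_cam" (4x4, takes a point from camera to tool coordinates, whose origin is the TCP and whose axes are the flange's). Camera axes: x right, y up, looking along -z (the intrinsics and any distortion apply to the point x, -y, -z); pixel columns grow to the right and rows downward; lengths in m; the calibration is good to about 2 mm. A picture is of the moment at which its call begins: read the wrist's pose just before it. get_calibration takes no time and is no camera call.
- arm.close_job(): hands the job in, once; it reports no verdict.
The state is a dict: "time_s": time; "qpos": joint angles; "qvel": joint speeds; "joint_torque": joint torques, N m; "position": TCP position; "tool_rot": TCP orientation; "ft_force": force on the tool from outside, world axes, zero at the start; "moment": the same for the moment, N m; "gripper_width": finger opening in m.
Only numpy, scipy, OpenCV 4.12 (cv2) and the standard library are available. Lean on these libraries where they do the work, as an engineer would, in place of code of your own. Each camera call takes 0.05 s, during which the arm holds its last target. There are 200 camera calls.

## Working session

There is one attempt and no reset: what is moved stays moved. The work goes in short steps, Python scripts to look and compute and a tool call to move; the robot and the scene stay as the last step left them, time stands still between calls to the robot, and variables do not carry over. Pictures are saved under pics/ and viewed, about 8 in all and at most 12, crops included, and the job is handed in when it is done.

Besides the shell and the picture viewer there is one more tool, called after ">>>" as name([rows], argument=value, ...), one row to a line, values as JSON. carry_out: Moves the arm, as the interface text tells. Shifts and turns lie within -1 to 1; 1 stands for 0.1 m of shift or 45 degrees of turn. Its arguments: {"type":"object","properties":{"deltas":{"type":"array","items":{"type":"array","items":{"type":"number"}}},"grip_force":{"type":"number"}},"required":["deltas"]}

```bash
mkdir -p pics; python3 - <<'E'
from workcell import arm
import cv2,numpy as np
np.set_printoptions(precision=4,suppress=True)
s=arm.get_state();print(s['time_s'],s['position'],s['tool_rot'],arm.pinch_z)
for n in ['scene','side']:
    cv2.imwrite(f'pics/{n}0.png',arm.read_camera(n)[:,:,::-1]);print(n,arm.get_calibration(n))
print(arm.get_calibration('wrist'))
E
```

```text
0.0 [0.2407 0.6031 0.2304] [[-0.9288  0.3707 -0.0007]
 [ 0.3707  0.9288 -0.0018]
 [-0.     -0.0019 -1.    ]] 0.0187
scene {'fx': 473.0655800988158, 'fy': 473.0655800988158, 'cx': 281.98431626690956, 'cy': 206.3317196476367, 'origin': array([ 1.4708, -0.2973,  0.8304]), 'rotation': array([[ 0.3062, -0.5932,  0.7445],
       [ 0.9519,  0.184 , -0.2449],
       [ 0.0082,  0.7837,  0.621 ]])}
side {'fx': 444.80474395592904, 'fy': 444.80474395592904, 'cx': 285.52900556568983, 'cy': 214.54499679163885, 'origin': array([0.4456, 0.7559, 0.7448]), 'rotation': array([[-0.9857,  0.0943, -0.1394],
       [-0.167 , -0.6515,  0.74  ],
       [-0.021 ,  0.7528,  0.658 ]])}
{'fx': 323.30246577921076, 'fy': 323.30246577921076, 'cx': 282.3265922932029, 'cy': 209.24987217171764, 'T_tool_cam': array([[ 0.0002,  0.9456,  0.3252,  0.084 ],
       [ 1.    ,  0.0001, -0.0012, -0.0005],
       [-0.0011,  0.3252, -0.9456, -0.1433],
       [ 0.    ,  0.    ,  0.    ,  1.    ]])}
```

View pics/scene0.png

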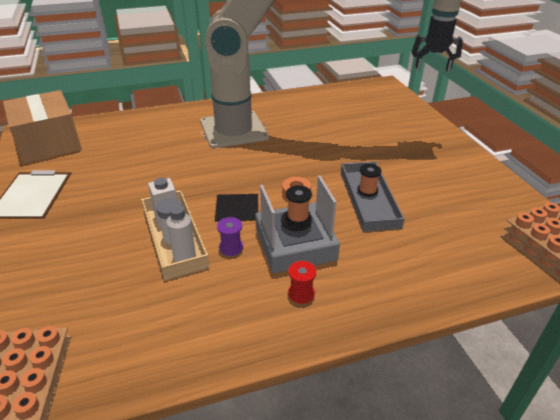

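View pics/side0.png

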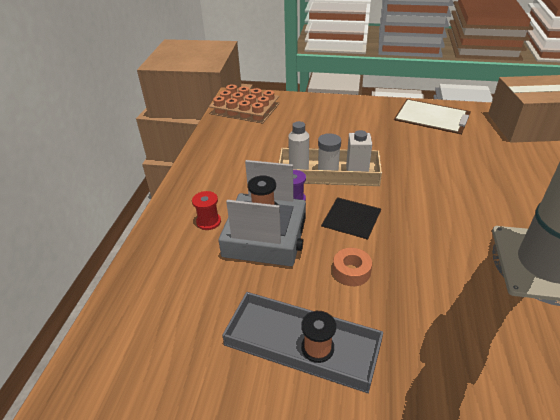

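The scene view shows these candidates for the spool:
- Black-flanged spool on the pad at (298,205). This is the target.
- Spare spool in the tray at (369,180).
- Purple look-alike at (230,237) and red look-alike at (302,282).

Candidates for the bottle:
- (179,235) in scene and (299,145) in side: tall, round, narrow cap. This is the target.
- Jar at (168,212) and square canister at (162,192).

Next I'll check both choices in one close crop.

```bash
python3 - <<'E'
import cv2,numpy as np
a=cv2.imread('pics/scene0.png')[150:300,130:410]; b=cv2.imread('pics/side0.png')[110:390,190:390]
a=cv2.resize(a,None,fx=2.0,fy=2.0,interpolation=cv2.INTER_CUBIC)
a=cv2.resize(cv2.imread('pics/scene0.png')[150:300,135:405],(432,240),interpolation=cv2.INTER_CUBIC) if 0 else a
cv2.imwrite('pics/c1.png',cv2.resize(cv2.imread('pics/scene0.png')[155:305,135:335],(800,600),interpolation=cv2.INTER_CUBIC))
cv2.imwrite('pics/c2.png',cv2.resize(cv2.imread('pics/side0.png')[110:390,180:400],(471,600),interpolation=cv2.INTER_CUBIC))
E
```

```text
(no output)
```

View pics/c1.png

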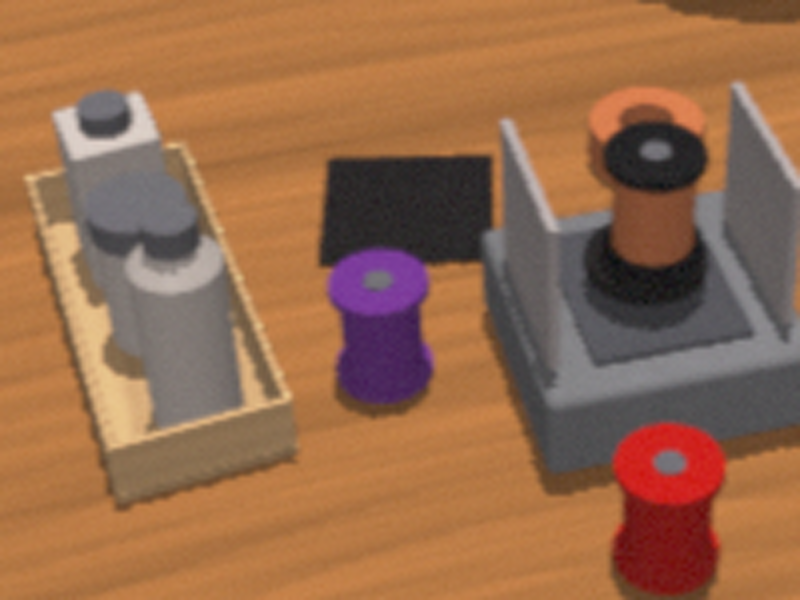

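View pics/c2.png

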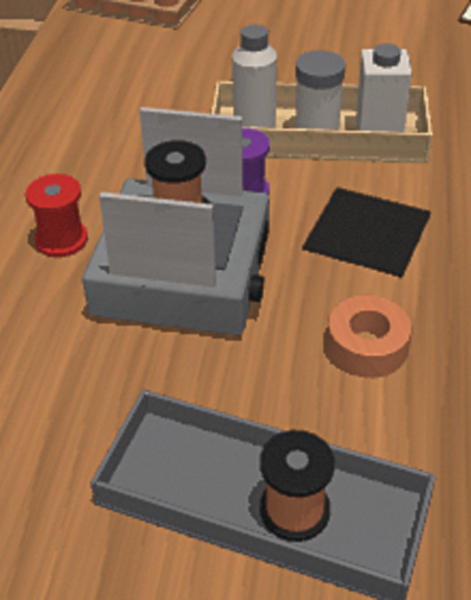

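Both choices are confirmed: the white bottle with the sloped shoulder and narrow cap stands at crop 1 (175,230), and the black-flanged copper spool on the pad at (656,155). Next I'll turn the pixels into positions at known heights.

```bash
cat > h.py <<'E'
import numpy as np,cv2
from workcell import arm
np.set_printoptions(precision=4,suppress=True)
def pos(cal,uv,z):
    if 'T_tool_cam' in cal:
        s=cal['state'];R=np.array(s['tool_rot'])@cal['T_tool_cam'][:3,:3];o=np.array(s['position'])+np.array(s['tool_rot'])@cal['T_tool_cam'][:3,3]
    else: R,o=np.array(cal['rotation']),np.array(cal['origin'])
    d=R@np.array([(uv[0]-cal['cx'])/cal['fx'],-(uv[1]-cal['cy'])/cal['fy'],-1])
    return (o+d*(z-o[2])/d[2])[:2]
def delta(xy,z,s=None):
    """tool-frame shift in units of 0.1 m to reach TCP xy,z"""
    s=s or arm.get_state();return np.array(s['tool_rot']).T@(np.array([*xy,z])-s['position'])/0.1
E
python3 - <<'E'
from h import *
A=arm.get_calibration('scene');B=arm.get_calibration('side')
a=lambda U,V,z:pos(A,(135+U/4,155+V/4),z); b=lambda U,V,z:pos(B,(180+U/2.141,110+V/2.143),z)
print('spool',a(656,155,.169),b(175,160,.169))
print('spare',pos(A,(370,171),.08),b(297,463,.08))
print('bottle',a(167,218,.157),b(255,35,.157))
print('jar',a(137,197,.110),b(320,66,.110)); print('can',a(104,112,.13),b(386,52,.13))
print('tray',[b(*p,.035) for p in [(147,394),(433,476),(95,487)]],pos(A,(362,164),.035),pos(A,(401,223),.035),pos(A,(375,228),.035),pos(A,(341,194),.035))
print('mat',[b(*p,.005) for p in [(337,188),(430,208),(403,275),(304,246)]],[a(*p,.005) for p in [(330,158),(491,156),(493,260),(320,264)]])
print('cheeks',[b(*p,.17) for p in [(104,195),(213,208),(141,109),(242,121)]],[a(*p,.17) for p in [(504,121),(558,232),(737,85)]])
print('crate',[a(*p,.045) for p in [(27,180),(183,147),(293,403),(110,447)]])
print('red',a(670,463,.075),'purple',a(378,280,.075),'choke',b(370,322,.035))
E
```

```text
spool [0.6447 0.0158] [0.6341 0.0199]
spare [0.4918 0.2856] [0.4787 0.2941]
bottle [ 0.6038 -0.2631] [ 0.5933 -0.2532]
jar [ 0.5172 -0.2754] [ 0.514  -0.2695]
can [ 0.4497 -0.2847] [ 0.4348 -0.2801]
tray [array([0.629 , 0.2081]), array([0.3633, 0.2581]), array([0.6504, 0.3138])] [0.3912 0.3141] [0.6754 0.2906] [0.6732 0.2169] [0.5132 0.1915]
mat [array([ 0.4784, -0.1621]), array([ 0.3656, -0.1399]), array([ 0.394 , -0.0199]), array([ 0.5073, -0.0513])] [array([ 0.3734, -0.1333]), array([ 0.4055, -0.0214]), array([ 0.5189, -0.0515]), array([ 0.4883, -0.164 ])]
cheeks [array([0.6897, 0.0846]), array([0.5832, 0.0886]), array([ 0.6883, -0.0615]), array([ 0.5781, -0.0544])] [array([ 0.5873, -0.0599]), array([ 0.6967, -0.06  ]), array([0.5933, 0.0865])]
crate [array([ 0.3903, -0.342 ]), array([ 0.384 , -0.2359]), array([ 0.6563, -0.2111]), array([ 0.6605, -0.318 ])]
red [ 0.7953 -0.0262] purple [ 0.5971 -0.1446] choke [0.4269 0.0847]
```

>>> carry_out([
  [-1, -0.6, -1, 1, 1],
  [-1, -0.6, -1, 1, 1],
  [-1, -0.6, -1, 1, 1],
  [-1, -0.6, -1, 1, 1],
  [-1, -0.6, -1, 1, 1],
  [-1, -0.6, -1, 1, 1],
  [-1, -0.6, -1, 1, 1],
])

```text
time_s: 0.68
position: [0.3119, 0.5104, 0.3316]
tool_rot: [[-0.388, 0.922, 0.0], [0.922, 0.388, 0.0], [0.0, 0.0, -1.0]]
ft_force: [-0.7, 0.5, 0.3]
gripper_width: 0.0855
```

>>> carry_out([
  [-1, 0.5, -0.2, 0.515, 1],
  [-1, 0.5, -0.2, 0.515, 1],
  [-1, 0.5, -0.2, 0.515, 1],
  [-1, 0.5, -0.2, 0.515, 1],
  [-1, 0.5, -0.2, 0.515, 1],
])

```text
time_s: 1.1
position: [0.3988, 0.4369, 0.3515]
tool_rot: [[0.004, 1.0, 0.001], [1.0, -0.004, -0.0], [-0.0, 0.001, -1.0]]
ft_force: [-1.0, 0.7, -0.4]
gripper_width: 0.0853
```

>>> carry_out([
  [-1, 0.7, 0, 0, 1],
  [-1, 0.7, 0, 0, 1],
  [-1, 0.7, 0, 0, 1],
  [-1, 0.7, 0, 0, 1],
])

```text
time_s: 1.43
position: [0.4716, 0.3308, 0.3515]
tool_rot: [[0.008, 1.0, 0.003], [1.0, -0.008, -0.005], [-0.005, 0.003, -1.0]]
ft_force: [0.6, -1.5, 0.1]
gripper_width: 0.0854
```

>>> carry_out([
  [-1, 0.7, 0, 0, 1],
  [-1, 0.7, 0, 0, 1],
  [-1, 0.7, 0, 0, 1],
  [-1, 0.7, 0, 0, 1],
  [-1, 0.7, 0, 0, 1],
])

```text
time_s: 1.85
position: [0.5377, 0.2374, 0.3508]
tool_rot: [[0.002, 1.0, -0.001], [1.0, -0.002, -0.0], [-0.0, -0.001, -1.0]]
ft_force: [-1.2, 0.7, 0.2]
gripper_width: 0.0856
```

```bash
cat >> h.py <<'E'
def wrist(name):
    s=arm.get_state();cv2.imwrite(f'pics/{name}.png',arm.read_camera('wrist')[:,:,::-1])
    np.save(f'pics/{name}.npy',np.c_[s['tool_rot'],s['position']]);print(s['time_s'],s['position'],s['qpos'],s['ft_force']);print(np.array(s['tool_rot']))
def wcal(name):
    c=dict(arm.get_calibration('wrist'));m=np.load(f'pics/{name}.npy');c['state']=dict(tool_rot=m[:,:3],position=m[:,3]);return c
E
python3 -c "
from h import *
wrist('w1')"
```

```text
1.85 [0.5377 0.2374 0.3508] [-0.7312  0.4553  0.4203  1.5336 -0.1939  1.1951 -0.279 ] [-1.1923  0.6708  0.1614]
[[ 0.0015  1.     -0.0008]
 [ 1.     -0.0016 -0.0005]
 [-0.0005 -0.0008 -1.    ]]
```

View pics/w1.png

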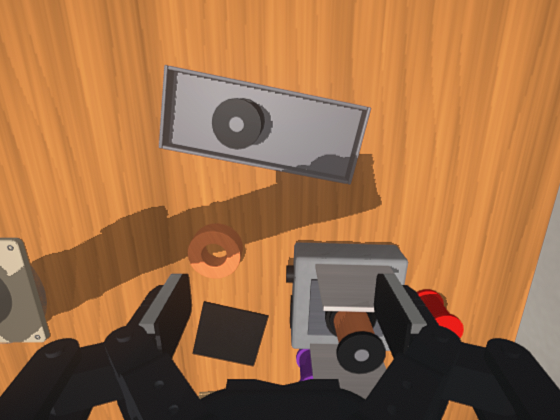

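The wrist view shows the whole tray with rim corners (166,67), (370,107), (352,183) and (161,147). The spare spool's top is at (236,124), the spool on the pad at (360,354), and the mat at (204,302)–(254,365).

```bash
python3 - <<'E'
from h import *
W=wcal('w1');p=lambda u,v,z:pos(W,(u,v),z)
t=np.array([p(*q,.035) for q in [(166,67),(370,107),(352,183),(161,147)]]);print('tray',t,t.mean(0))
print('spare',p(236,124,.08),'spool',p(360,354,.169))
m=np.array([p(*q,.005) for q in [(204,302),(268,317),(254,365),(194,351)]]);print('mat',m,m.mean(0))
print('mixer corners',p(295,242,.07),p(405,246,.07))
s=(p(360,354,.169)+2*np.array([.639,.018]))/3;print('delta',delta(p(360,354,.169),.25))
E
```

```text
tray [[0.3857 0.3596]
 [0.6561 0.3095]
 [0.639  0.2037]
 [0.3664 0.2561]] [0.5118 0.2822]
spare [0.4799 0.2907] spool [0.6347 0.0169]
mat [[ 0.3979 -0.021 ]
 [ 0.511  -0.0529]
 [ 0.4824 -0.1628]
 [ 0.3704 -0.1293]] [ 0.4404 -0.0915]
mixer corners [0.5554 0.1255] [0.7142 0.119 ]
delta [-2.2315  0.9782  1.0032]
```

>>> carry_out([
  [-1, 0.5, 0, 0, 1],
  [-1, 0.5, 0, 0, 1],
  [-1, 0.5, 0, 0, 1],
  [-1, 0.5, 0, 0, 1],
])

```text
time_s: 2.23
position: [0.5889, 0.1336, 0.3513]
tool_rot: [[0.004, 1.0, 0.001], [1.0, -0.004, -0.004], [-0.004, 0.001, -1.0]]
ft_force: [-0.1, -0.3, 0.4]
gripper_width: 0.0854
```

>>> carry_out([
  [-1, 0.48, 0, 0, 1],
  [-1, 0.48, 0, 0, 1],
  [-1, 0.48, 0, 0, 1],
  [-1, 0.48, 0, 0, 1],
])

```text
time_s: 2.57
position: [0.6366, 0.0339, 0.3508]
tool_rot: [[0.004, 1.0, 0.001], [1.0, -0.004, -0.004], [-0.004, 0.001, -1.0]]
ft_force: [-0.5, -0.7, 0.8]
gripper_width: 0.0855
```

>>> carry_out([
  [-0.2, 0, 0.8, 0, 1],
  [-0.2, 0, 0.8, 0, 1],
  [-0.2, 0, 0.8, 0, 1],
  [-0.2, 0, 0.8, 0, 1],
])

```text
time_s: 2.9
position: [0.6339, 0.0218, 0.2697]
tool_rot: [[-0.004, 1.0, -0.005], [1.0, 0.004, 0.001], [0.001, -0.005, -1.0]]
ft_force: [1.3, -0.3, 0.9]
gripper_width: 0.0854
```

```bash
python3 -c "
from h import *
wrist('w2')"
```

```text
2.9 [0.6339 0.0218 0.2697] [-0.3192  0.6009  0.4113  1.519  -0.2603  1.0814  0.1555] [ 1.3236 -0.2901  0.8688]
[[-0.0035  1.     -0.0053]
 [ 1.      0.0035  0.0013]
 [ 0.0013 -0.0053 -1.    ]]
```

View pics/w2.png

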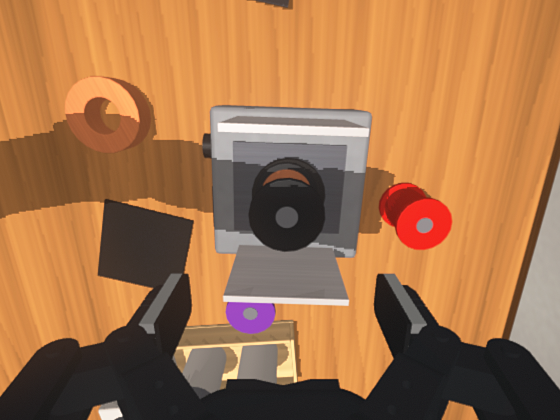

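The spool's top centre is at (287,216). The cheek top edges are at about (218,124)–(370,128) and (226,297)–(348,300), and the housing top corners are also visible.

```bash
python3 - <<'E'
from h import *
W=wcal('w2');p=lambda u,v,z:pos(W,(u,v),z)
sp=p(287,216,.169);print('spool',sp,p(285,183,.094+.008),delta(sp,.142))
c=np.array([p(*q,.17) for q in [(218,128),(370,132),(225,299),(348,301)]]);print('cheeks',c,c.mean(0))
m=np.array([p(*q,.07) for q in [(213,109),(371,114),(356,256),(215,254)]]);print('mixer',m,m.mean(0))
E
```

```text
spool [0.637 0.016] [0.6355 0.0263] [-0.0594  0.0122  1.2999]
cheeks [[ 0.5859  0.0847]
 [ 0.6973  0.0823]
 [ 0.5832 -0.0615]
 [ 0.6912 -0.0628]] [0.6394 0.0107]
mixer [[ 0.562   0.095 ]
 [ 0.7226  0.0908]
 [ 0.7198 -0.0698]
 [ 0.5537 -0.0683]] [0.6395 0.0119]
```

>>> carry_out([
  [-0.04, 0.02, 1, 0, 1],
  [-0.04, 0.02, 1, 0, 1],
  [-0.04, 0.02, 1, 0, 1],
  [-0.04, 0.02, 1, 0, 1],
  [-0.04, 0.02, 1, 0, 1],
  [-0.04, 0.02, 1, 0, 1],
])

```text
time_s: 3.45
position: [0.64, 0.016, 0.1745]
tool_rot: [[-0.003, 1.0, 0.006], [1.0, 0.003, 0.001], [0.001, 0.006, -1.0]]
ft_force: [0.2, -0.4, 0.2]
gripper_width: 0.0853
```

```bash
python3 -c "
from h import *
print(arm.get_state()['position'],delta((.637,.016),.142))"
```

```text
[0.64   0.016  0.1745] [-0.0002 -0.0317  0.3253]
```

>>> carry_out([
  [0, -0.02, 0.32, 0, 1],
  [0, -0.02, 0.32, 0, 1],
  [0, -0.02, 0.32, 0, 1],
  [0, -0.02, 0.32, 0, 0],
  [0, -0.02, 0.32, 0, 0],
  [0, -0.02, 0.32, 0, 0],
  [0, -0.02, 0.32, 0, 0],
  [0, -0.02, 0.32, 0, 0],
  [0, -0.02, 0.32, 0, 0],
  [0, -0.02, 0.32, 0, 0],
  [0, -0.02, 0.32, 0, 0],
], grip_force=60)

```text
time_s: 4.37
position: [0.6367, 0.015, 0.1399]
tool_rot: [[-0.001, 1.0, 0.003], [1.0, 0.001, -0.0], [-0.0, 0.003, -1.0]]
ft_force: [2.6, -0.2, 5.2]
gripper_width: 0.0599
```

>>> carry_out([
  [0, 0, -0.2, 0, 0],
  [0, 0, -0.5, 0, 0],
  [0, 0, -0.8, 0, 0],
  [0, 0, -1, 0, 0],
  [0, 0, -1, 0, 0],
])

```text
time_s: 4.78
position: [0.6368, 0.0146, 0.2425]
tool_rot: [[-0.001, 1.0, 0.004], [1.0, 0.001, 0.0], [-0.0, 0.004, -1.0]]
ft_force: [1.1, -1.4, -2.1]
gripper_width: 0.0597
```

>>> carry_out([
  [0, 0, -0.3, 0, 0],
  [0, 0, -0.3, 0, 0],
  [0, 0, -0.3, 0, 0],
])

```text
time_s: 5.03
position: [0.635, 0.0149, 0.2684]
tool_rot: [[-0.001, 1.0, -0.001], [1.0, 0.001, -0.0], [-0.0, -0.001, -1.0]]
ft_force: [-0.0, 0.2, -4.5]
gripper_width: 0.0597
```

```bash
python3 -c "
from h import *
print(delta((.585,.268),.27));wrist('w3');cv2.imwrite('pics/s3.png',arm.read_camera('side')[:,:,::-1][110:390,180:400])
a=cv2.imread('pics/s3.png');b=cv2.resize(cv2.imread('pics/w3.png'),(373,280));cv2.imwrite('pics/v3.png',np.hstack([a,b]))"
```

```text
[ 2.5313 -0.4978 -0.0159]
5.0333 [0.635  0.0149 0.2684] [-0.3111  0.6017  0.4143  1.5224 -0.2621  1.0737  0.1651] [-0.03    0.2218 -4.4648]
[[-0.0011  1.     -0.0009]
 [ 1.      0.0011 -0.0001]
 [-0.0001 -0.0009 -1.    ]]
```

View pics/v3.png

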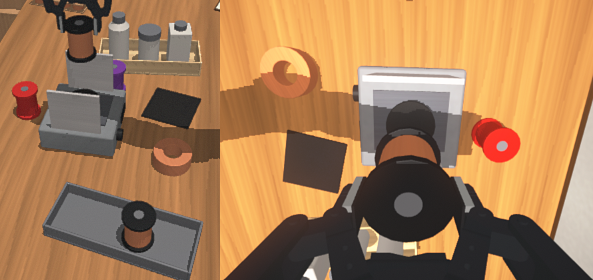

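The spool hangs upright in the jaws (left image, (80,35)), and the pad below it is empty. I'm carrying it to the tray.

>>> carry_out([
  [0.4, -0.08, 0, 0, 0],
  [0.8, -0.16, 0, 0, 0],
  [1, -0.2, 0, 0, 0],
  [1, -0.2, 0, 0, 0],
])

```text
time_s: 5.47
position: [0.6123, 0.1238, 0.2662]
tool_rot: [[-0.011, 1.0, -0.006], [1.0, 0.011, 0.005], [0.005, -0.006, -1.0]]
ft_force: [-0.1, 0.6, -3.1]
gripper_width: 0.0595
```

>>> carry_out([
  [0.4, -0.08, 0, 0, 0],
  [0.8, -0.16, 0, 0, 0],
  [1, -0.2, 0, 0, 0],
  [1, -0.2, 0, 0, 0],
])

```text
time_s: 5.8
position: [0.5917, 0.2233, 0.2662]
tool_rot: [[-0.011, 1.0, -0.006], [1.0, 0.011, 0.004], [0.004, -0.006, -1.0]]
ft_force: [0.1, 0.7, -2.0]
gripper_width: 0.0598
```

>>> carry_out([
  [0.3, -0.06, 0.3, 0, 0],
  [0.53, -0.1, 0.6, 0, 0],
  [0.53, -0.1, 0.9, 0, 0],
  [0.53, -0.1, 1, 0, 0],
  [0.53, -0.1, 1, 0, 0],
])

```text
time_s: 6.22
position: [0.5822, 0.266, 0.1647]
tool_rot: [[-0.001, 1.0, -0.008], [1.0, 0.001, -0.005], [-0.005, -0.008, -1.0]]
ft_force: [-0.9, -0.7, -2.7]
gripper_width: 0.06
```

```bash
python3 -c "
from h import *
print(delta((.585,.268),.051),arm.get_state()['qpos'])"
```

```text
[0.0259 0.0377 1.1362] [-0.6904  0.7204  0.3733  1.6099 -0.3152  0.8813 -0.1965]
```

>>> carry_out([
  [0.02, 0, 0.3, 0, 0],
  [0.02, 0, 0.6, 0, 0],
  [0.02, 0, 0.85, 0, 0],
  [0.02, 0, 1, 0, 0],
  [0.02, 0, 1, 0, 0],
])

```text
time_s: 6.63
position: [0.5842, 0.2674, 0.0671]
tool_rot: [[0.001, 1.0, -0.004], [1.0, -0.001, -0.003], [-0.003, -0.004, -1.0]]
ft_force: [-0.1, -0.3, -3.2]
gripper_width: 0.0598
```

>>> carry_out([
  [0, 0, 0.06, 0, 0],
  [0, 0, 0.11, 0, 0],
  [0, 0, 0.13, 0, 0],
  [0, 0, 0.13, 0, 0],
])

```text
time_s: 6.97
position: [0.5857, 0.2699, 0.057]
tool_rot: [[-0.001, 1.0, 0.001], [1.0, 0.001, 0.0], [0.0, 0.001, -1.0]]
ft_force: [0.1, 0.3, -3.3]
gripper_width: 0.0599
```

Still hanging: Fz is −3.3 N. I'll lower in small steps until it touches.

>>> carry_out([
  [0, 0, 0.03, 0, 0],
  [0, 0, 0.05, 0, 0],
  [0, 0, 0.05, 0, 0],
  [0, 0, 0.05, 0, 0],
])

```text
time_s: 7.3
position: [0.5859, 0.2703, 0.053]
tool_rot: [[-0.001, 1.0, 0.002], [1.0, 0.001, 0.001], [0.001, 0.002, -1.0]]
ft_force: [-3.0, -0.6, 5.2]
gripper_width: 0.0595
```

Contact made. I'll release with the jaws partly open, then rise.

>>> carry_out([
  [0, 0, 0, 0, 0.85],
  [0, 0, 0, 0, 0.85],
  [0, 0, 0, 0, 0.85],
  [0, 0, 0, 0, 0.85],
  [0, 0, 0, 0, 0.85],
  [0, 0, -0.3, 0, 0.85],
  [0, 0, -0.7, 0, 0.85],
  [0, 0, -1, 0, 0.85],
  [0, 0, -1, 0, 1],
])

```text
time_s: 8.05
position: [0.5895, 0.2711, 0.1579]
tool_rot: [[-0.001, 1.0, 0.011], [1.0, 0.001, 0.005], [0.005, 0.011, -1.0]]
ft_force: [1.0, -0.3, -0.3]
gripper_width: 0.0827
```

>>> carry_out([
  [-0.3, 0, -1, 0, 1],
  [-0.7, 0, -1, 0, 1],
  [-1, 0, -1, 0, 1],
  [-1, 0, -1, 0, 1],
])

```text
time_s: 8.38
position: [0.5867, 0.1659, 0.2543]
tool_rot: [[0.001, 1.0, 0.004], [1.0, -0.001, -0.001], [-0.001, 0.004, -1.0]]
ft_force: [0.9, -0.5, 0.4]
gripper_width: 0.0853
```

>>> carry_out([
  [-1, 0, -0.5, 0, 1],
  [-1, 0, -0.5, 0, 1],
  [-1, 0, -0.5, 0, 1],
  [-1, 0, -0.5, 0, 1],
])

```text
time_s: 8.72
position: [0.587, 0.0612, 0.3049]
tool_rot: [[0.009, 1.0, 0.006], [1.0, -0.009, -0.004], [-0.004, 0.006, -1.0]]
ft_force: [0.3, -1.4, -0.2]
gripper_width: 0.0852
```

```bash
python3 -c "
from h import *
wrist('w4')
a=cv2.imread('pics/w4.png');b=arm.read_camera('side')[:,:,::-1][180:390,180:400];b=cv2.resize(b,None,fx=1.07,fy=1.07);b=cv2.copyMakeBorder(b,0,420-b.shape[0],0,0,cv2.BORDER_CONSTANT)
cv2.imwrite('pics/v4.png',np.hstack([a,b]))
print(delta((.598,-.258),.27))"
```

```text
8.7167 [0.587  0.0612 0.3049] [-0.4361  0.496   0.4433  1.6074 -0.2282  1.0842  0.0572] [ 0.2982 -1.3801 -0.1554]
[[ 0.0093  0.9999  0.0063]
 [ 0.9999 -0.0092 -0.004 ]
 [-0.0039  0.0063 -1.    ]]
[-3.266   0.1291  0.3174]
```

View pics/v4.png

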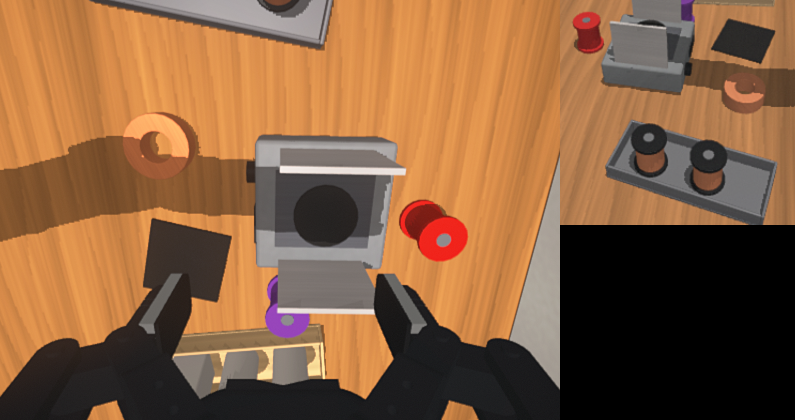

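Both black spools stand upright in the tray (side inset, (650,150) and (710,170)). The empty pad is centred at (325,216) in the wrist image. Next I'm heading to the bottle and turning the jaws across the crate.

>>> carry_out([
  [-1, 0.06, 0, 0, 1],
  [-1, 0.06, 0, 0, 1],
  [-1, 0.06, 0, 0, 1],
  [-1, 0.06, 0, 0, 1],
])

```text
time_s: 9.15
position: [0.5911, -0.0347, 0.3006]
tool_rot: [[0.005, 1.0, -0.001], [1.0, -0.005, -0.003], [-0.003, -0.001, -1.0]]
ft_force: [-0.2, 0.2, -0.4]
gripper_width: 0.0851
```

>>> carry_out([
  [-1, 0.07, 0, 0, 1],
  [-1, 0.07, 0, 0, 1],
  [-1, 0.07, 0, 0, 1],
  [-1, 0.07, 0, 0, 1],
])

```text
time_s: 9.48
position: [0.5982, -0.1339, 0.3004]
tool_rot: [[0.004, 1.0, -0.001], [1.0, -0.004, -0.003], [-0.003, -0.001, -1.0]]
ft_force: [0.4, 0.2, 0.8]
gripper_width: 0.0854
```

>>> carry_out([
  [-0.3, 0, 0, 1, 1],
  [-0.3, 0, 0, 1, 1],
  [-0.3, 0, 0, 1, 1],
  [-0.3, 0, 0, 1, 1],
  [-0.3, 0, 0, 1, 1],
  [-0.3, 0, 0, 1, 1],
  [-0.3, 0, 0, 1, 1],
])

```text
time_s: 10.07
position: [0.5994, -0.1557, 0.2999]
tool_rot: [[0.707, 0.707, -0.002], [0.707, -0.707, 0.003], [0.001, -0.003, -1.0]]
ft_force: [0.1, 0.2, -0.1]
gripper_width: 0.0855
```

>>> carry_out([
  [0, 0, 0, 0.89, 1],
  [0, 0, 0, 0.89, 1],
  [0, 0, 0, 0.89, 1],
  [0, 0, 0, 0.89, 1],
  [0, 0, 0, 0.89, 1],
  [0, 0, 0, 0.89, 1],
  [0, 0, 0, 0.89, 1],
])

```text
time_s: 10.65
position: [0.5995, -0.156, 0.2998]
tool_rot: [[0.996, 0.09, -0.002], [0.09, -0.996, 0.002], [-0.002, -0.002, -1.0]]
ft_force: [-0.1, 0.6, -0.3]
gripper_width: 0.0852
```

```bash
python3 -c "
from h import *
W=wcal('w4');print('pad',pos(W,(325,216),.094))
wrist('w5')"
```

```text
pad [0.6379 0.0133]
10.65 [ 0.5995 -0.156   0.2998] [-0.2642  0.646   0.8449  1.5304 -0.5059  1.1977 -0.8117] [-0.0581  0.6011 -0.309 ]
[[ 0.9959  0.0901 -0.0018]
 [ 0.0901 -0.9959  0.0021]
 [-0.0016 -0.0023 -1.    ]]
```

View pics/w5.png

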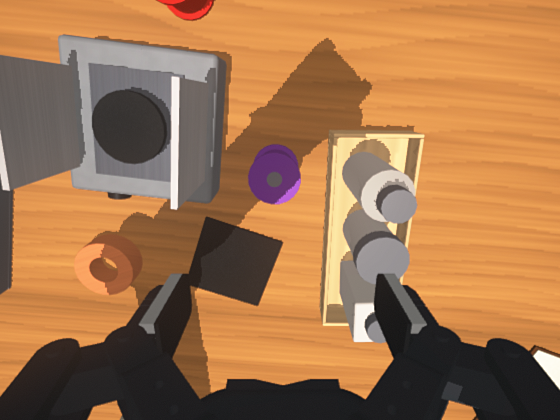

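The bottle's cap top is at (397,204), the jar lid at (382,257), and the pad at (131,127). The jaws line up with the crate's y axis.

```bash
python3 -c "
from h import *
W=wcal('w5');b=pos(W,(397,204),.157);print('pad',pos(W,(131,127),.094),'bottle',b,delta(b,.19),pos(W,(382,257),.110))
print('crate',[pos(W,q,.045) for q in [(331,131),(424,134),(321,324)]])"
```

```text
pad [0.6394 0.0077] bottle [ 0.5995 -0.2629] [-0.0959  1.0607  1.0979] [ 0.5211 -0.2776]
crate [array([ 0.6503, -0.2096]), array([ 0.6569, -0.3215]), array([ 0.3717, -0.2338])]
```

>>> carry_out([
  [-0.1, 1, 0, 0, 1],
  [-0.1, 1, 0, 0, 1],
  [-0.1, 1, 0, 0, 1],
  [-0.1, 1, 0.3, 0, 1],
  [-0.1, 1, 1, 0, 1],
  [-0.1, 1, 1, 0, 1],
  [-0.1, 1, 1, 0, 1],
])

```text
time_s: 11.28
position: [0.5949, -0.2558, 0.1945]
tool_rot: [[0.996, 0.091, -0.01], [0.091, -0.996, 0.007], [-0.009, -0.008, -1.0]]
ft_force: [-0.7, 1.2, 0.0]
gripper_width: 0.0853
```

```bash
python3 -c "
from h import *
print(delta((.599,-.262),.089));wrist('w6')"
```

```text
[0.0453 0.074  1.0536]
11.2833 [ 0.5949 -0.2558  0.1945] [-0.0448  0.7852  0.7534  1.5637 -0.5941  1.047  -0.6061] [-0.7074  1.2164  0.0053]
[[ 0.9958  0.0909 -0.01  ]
 [ 0.091  -0.9958  0.0075]
 [-0.0093 -0.0083 -0.9999]]
```

View pics/w6.png

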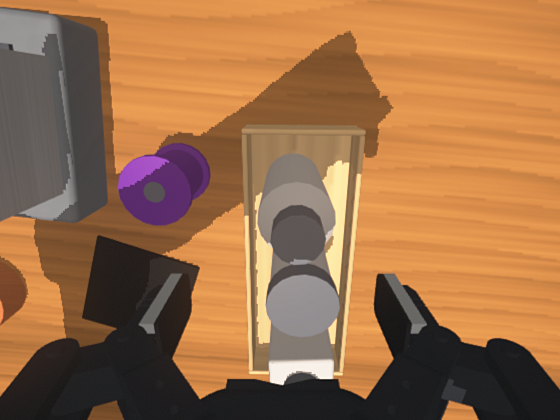

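The bottle's cap is at (299,235), inside the jaw span and slightly to the right, which matches a tool-y shift of about +8 mm. The jar (303,300) is clear of the fingers. Descending.

>>> carry_out([
  [0.03, 0.07, 0.3, 0, 1],
  [0.03, 0.07, 0.6, 0, 1],
  [0.03, 0.07, 0.9, 0, 1],
  [0.03, 0.07, 1, 0, 1],
  [0.03, 0.07, 1, 0, 1],
  [0.03, 0.07, 1, 0, 1],
])

```text
time_s: 11.83
position: [0.6023, -0.2677, 0.1032]
tool_rot: [[0.996, 0.089, 0.002], [0.089, -0.996, -0.001], [0.002, 0.001, -1.0]]
ft_force: [0.4, 0.8, 1.1]
gripper_width: 0.0852
```

```bash
python3 -c "
from h import *
print(delta((.599,-.264),.089),arm.get_state()['ft_force'])"
```

```text
[-0.0298 -0.0398  0.1419] [0.4032 0.8209 1.1319]
```

>>> carry_out([
  [-0.03, -0.03, 0.12, 0, 1],
  [-0.03, -0.03, 0.12, 0, 1],
  [-0.03, -0.03, 0.12, 0, 0],
  [-0.03, -0.03, 0.12, 0, 0],
  [-0.03, -0.03, 0.12, 0, 0],
  [-0.03, -0.03, 0.12, 0, 0],
  [-0.03, -0.03, 0.12, 0, 0],
  [-0.03, -0.03, 0.12, 0, 0],
  [-0.03, -0.03, 0.12, 0, 0],
  [-0.03, -0.03, 0.12, 0, 0],
], grip_force=70)

```text
time_s: 12.67
position: [0.599, -0.265, 0.0914]
tool_rot: [[0.996, 0.088, 0.003], [0.088, -0.996, -0.001], [0.003, 0.001, -1.0]]
ft_force: [-0.8, 2.0, 5.7]
gripper_width: 0.0541
```

>>> carry_out([
  [0, 0, -0.2, 0, 0],
  [0, 0, -0.5, 0, 0],
  [0, 0, -0.8, 0, 0],
  [0, 0, -1, 0, 0],
  [0, 0, -1, 0, 0],
])

```text
time_s: 13.08
position: [0.5999, -0.2666, 0.1944]
tool_rot: [[0.996, 0.087, 0.007], [0.087, -0.996, -0.004], [0.007, 0.005, -1.0]]
ft_force: [1.0, -0.1, -3.0]
gripper_width: 0.0544
```

>>> carry_out([
  [0, 0, -0.4, 0, 0],
  [0, 0, -0.8, 0, 0],
  [0, 0, -1, 0, 0],
  [0, 0, -1, 0, 0],
])

```text
time_s: 13.42
position: [0.5994, -0.2664, 0.2936]
tool_rot: [[0.996, 0.087, 0.007], [0.087, -0.996, -0.004], [0.007, 0.004, -1.0]]
ft_force: [0.9, -1.1, -2.6]
gripper_width: 0.0545
```

```bash
python3 -c "
from h import *
print(delta((.639,.0115),.29));wrist('w7')
b=arm.read_camera('side')[:,:,::-1][60:340,180:400];s=arm.read_camera('scene')[:,:,::-1][80:300,110:410]
cv2.imwrite('pics/v7.png',np.hstack([cv2.resize(b,(330,420)),cv2.resize(s,(470,345))[:420] if 0 else cv2.copyMakeBorder(cv2.resize(s,(470,345)),0,75,0,0,cv2.BORDER_CONSTANT)]))"
```

```text
[ 0.6372 -2.7341  0.0281]
13.4167 [ 0.5994 -0.2664  0.2936] [-0.0579  0.6983  0.8174  1.4403 -0.5238  1.2202 -0.6647] [ 0.9294 -1.0591 -2.5816]
[[ 0.9961  0.0874  0.0069]
 [ 0.0875 -0.9962 -0.0039]
 [ 0.0066  0.0045 -1.    ]]
```

View pics/v7.png

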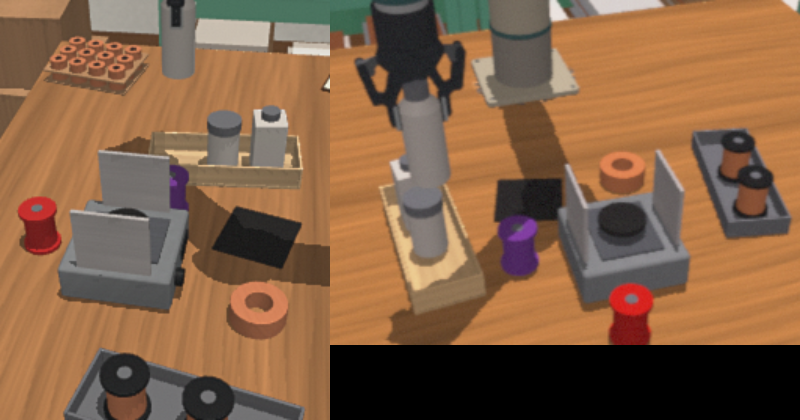

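The bottle is held upright and clear of the crate. The jar and canister are undisturbed. From the wrist image numbers I'll check how well the bottle is centred along tool x before pressing.

```bash
python3 - <<'E'
from h import *
c=arm.get_calibration('wrist');T=np.linalg.inv(c['T_tool_cam'])
def pr(x,y,z):
    q=T@[x,y,z,1];return (c['cx']+c['fx']*q[0]/-q[2]).round(),(c['cy']-c['fy']*q[1]/-q[2]).round()
for h,r in [(.152,.017),(.132,.017),(.118,.028),(0,.028)]:
    print(h,pr(r,0,.0864-h),pr(0,0,.0864-h),pr(-r,0,.0864-h),pr(0,-r,.0864-h),pr(0,r,.0864-h))
g=cv2.imread('pics/w7.png')
for v in range(210,420,4):print(v,g[v,282],end='; ')
E
```

```text
0.152 (np.float64(281.0), np.float64(338.0)) (np.float64(281.0), np.float64(382.0)) (np.float64(281.0), np.float64(422.0)) (np.float64(226.0), np.float64(382.0)) (np.float64(336.0), np.float64(383.0))
0.132 (np.float64(281.0), np.float64(298.0)) (np.float64(281.0), np.float64(337.0)) (np.float64(281.0), np.float64(373.0)) (np.float64(235.0), np.float64(337.0)) (np.float64(327.0), np.float64(338.0))
0.118 (np.float64(281.0), np.float64(252.0)) (np.float64(281.0), np.float64(314.0)) (np.float64(281.0), np.float64(367.0)) (np.float64(213.0), np.float64(314.0)) (np.float64(350.0), np.float64(314.0))
0 (np.float64(282.0), np.float64(179.0)) (np.float64(282.0), np.float64(215.0)) (np.float64(282.0), np.float64(249.0)) (np.float64(245.0), np.float64(215.0)) (np.float64(319.0), np.float64(215.0))
210 [121 131 143]; 214 [121 130 142]; 218 [121 130 142]; 222 [121 129 141]; 226 [121 130 140]; 230 [121 130 141]; 234 [121 130 140]; 238 [121 131 140]; 242 [121 130 139]; 246 [121 130 138]; 250 [121 130 139]; 254 [122 130 139]; 258 [143 154 165]; 262 [143 152 163]; 266 [143 153 163]; 270 [143 152 163]; 274 [143 152 163]; 278 [142 151 162]; 282 [142 151 162]; 286 [142 152 163]; 290 [143 151 163]; 294 [142 152 162]; 298 [142 152 162]; 302 [143 153 163]; 306 [72 71 74]; 310 [73 73 75]; 314 [71 71 73]; 318 [73 72 74]; 322 [72 71 73]; 326 [71 70 72]; 330 [71 70 72]; 334 [71 70 72]; 338 [71 70 71]; 342 [71 70 72]; 346 [87 85 87]; 350 [84 83 86]; 354 [85 83 85]; 358 [85 84 86]; 362 [84 83 84]; 366 [84 83 85]; 370 [85 84 86]; 374 [85 83 86]; 378 [84 83 84]; 382 [85 84 86]; 386 [30 28 28]; 390 [31 30 29]; 394 [32 30 30]; 398 [31 29 29]; 402 [31 28 29]; 406 [32 29 30]; 410 [32 30 30]; 414 [32 29 30]; 418 [33 31 31];
```

The edges lie about 5 px from prediction, so the bottle sits about 2 mm toward tool −x and is not tilted. I'll aim the TCP at (0.641, 0.0115).

>>> carry_out([
  [0.1, -0.4, 0, 0, 0],
  [0.2, -0.8, 0, 0, 0],
  [0.22, -1, 0, 0, 0],
  [0.22, -1, 0, 0, 0],
])

```text
time_s: 13.9
position: [0.6115, -0.1534, 0.285]
tool_rot: [[0.995, 0.097, -0.006], [0.097, -0.995, 0.008], [-0.005, -0.009, -1.0]]
ft_force: [0.4, 0.9, -4.3]
gripper_width: 0.0544
```

>>> carry_out([
  [0.1, -0.4, 0, 0, 0],
  [0.2, -0.8, 0, 0, 0],
  [0.22, -1, 0, 0, 0],
  [0.22, -1, 0, 0, 0],
])

```text
time_s: 14.23
position: [0.6239, -0.0521, 0.2851]
tool_rot: [[0.995, 0.097, -0.006], [0.097, -0.995, 0.006], [-0.006, -0.007, -1.0]]
ft_force: [-0.1, 1.0, -3.9]
gripper_width: 0.0541
```

>>> carry_out([
  [0.1, -0.3, 0, 0, 0],
  [0.2, -0.6, 0, 0, 0],
  [0.22, -0.73, 0, 0, 0],
  [0.22, -0.73, 0, 0, 0],
  [0.22, -0.73, 0, 0, 0],
  [0.22, -0.73, 0, 0, 0],
])

```text
time_s: 14.73
position: [0.6386, 0.012, 0.2877]
tool_rot: [[0.996, 0.086, -0.003], [0.086, -0.996, -0.001], [-0.003, 0.001, -1.0]]
ft_force: [-0.3, -0.0, -4.0]
gripper_width: 0.0547
```

```bash
python3 -c "
from h import *
print(delta((.641,.0115),.185));wrist('w8')"
```

```text
[0.0265 0.0058 1.0272]
14.7333 [0.6386 0.012  0.2877] [-0.524   0.6933  0.8528  1.49   -0.5387  1.2079 -1.0762] [-0.2848 -0.0016 -3.9834]
[[ 0.9963  0.0861 -0.003 ]
 [ 0.0861 -0.9963 -0.0014]
 [-0.0031  0.0011 -1.    ]]
```

>>> carry_out([
  [0.02, 0, 0.3, 0, 0],
  [0.02, 0, 0.6, 0, 0],
  [0.02, 0, 0.85, 0, 0],
  [0.02, 0, 0.97, 0, 0],
  [0.02, 0, 0.97, 0, 0],
  [0.02, 0, 0.97, 0, 0],
])

```text
time_s: 15.28
position: [0.6418, 0.0123, 0.1926]
tool_rot: [[0.996, 0.086, -0.0], [0.086, -0.996, -0.001], [-0.0, 0.001, -1.0]]
ft_force: [-0.5, -0.7, -2.8]
gripper_width: 0.0541
```

>>> carry_out([
  [0, 0, 0.05, 0, 0],
  [0, 0, 0.1, 0, 0],
  [0, 0, 0.12, 0, 0],
  [0, 0, 0.12, 0, 0],
  [0, 0, 0.12, 0, 0],
])

```text
time_s: 15.7
position: [0.6419, 0.0134, 0.1807]
tool_rot: [[0.996, 0.088, 0.001], [0.088, -0.996, 0.0], [0.001, -0.0, -1.0]]
ft_force: [-0.4, 0.2, -2.8]
gripper_width: 0.0544
```

>>> carry_out([
  [0, 0.01, 0.04, 0, 0],
  [0, 0.01, 0.08, 0, 0],
  [0, 0.01, 0.12, 0, 0],
  [0, 0.01, 0.12, 0, 0],
])

```text
time_s: 16.03
position: [0.6422, 0.0132, 0.1693]
tool_rot: [[0.996, 0.088, 0.001], [0.088, -0.996, 0.002], [0.001, -0.002, -1.0]]
ft_force: [-2.5, 3.2, 9.8]
gripper_width: 0.0543
```

>>> carry_out([
  [0, 0, 0.02, 0, 0],
  [0, 0, 0.03, 0, 0],
  [0, 0, 0.03, 0, 0],
  [0, 0, 0.03, 0, 0],
])

```text
time_s: 16.37
position: [0.6426, 0.0132, 0.1684]
tool_rot: [[0.996, 0.088, 0.003], [0.088, -0.996, 0.003], [0.003, -0.002, -1.0]]
ft_force: [-5.9, 3.5, 16.6]
gripper_width: 0.0547
```

Fz is 16.6 N at the wrist. With the bottle's 3.5 N that puts about 20 N on the pad, and the TCP has stopped at 0.168, as expected for fully down. I'll add a little margin and hold for about 1.8 s.

>>> carry_out([
  [0, 0, 0.02, 0, 0],
  [0, 0, 0.02, 0, 0],
  [0, 0, 0.02, 0, 0],
  [0, 0, 0.02, 0, 0],
  [0, 0, 0.02, 0, 0],
  [0, 0, 0.02, 0, 0],
  [0, 0, 0.02, 0, 0],
  [0, 0, 0.02, 0, 0],
  [0, 0, 0.02, 0, 0],
  [0, 0, 0.02, 0, 0],
  [0, 0, 0.02, 0, 0],
  [0, 0, 0.02, 0, 0],
])

```text
time_s: 17.37
position: [0.6429, 0.0132, 0.1683]
tool_rot: [[0.996, 0.088, 0.004], [0.088, -0.996, 0.004], [0.004, -0.003, -1.0]]
ft_force: [-8.6, 4.9, 28.3]
gripper_width: 0.0544
```

```bash
python3 -c "
from h import *
wrist('w9')
g=cv2.imread('pics/w9.png');print([(v,g[v,282].tolist()) for v in range(244,360,4)])"
```

```text
17.3667 [0.6429 0.0132 0.1683] [-0.4836  0.8093  0.7649  1.6185 -0.6524  0.9813 -0.9816] [-8.5837  4.8787 28.254 ]
[[ 0.9961  0.0881  0.004 ]
 [ 0.0881 -0.9961  0.0036]
 [ 0.0043 -0.0032 -1.    ]]
[(244, [125, 133, 142]), (248, [125, 132, 142]), (252, [125, 133, 142]), (256, [136, 145, 155]), (260, [148, 158, 169]), (264, [147, 156, 167]), (268, [147, 157, 168]), (272, [147, 157, 168]), (276, [147, 157, 167]), (280, [147, 157, 168]), (284, [147, 157, 167]), (288, [147, 157, 167]), (292, [147, 158, 168]), (296, [147, 157, 167]), (300, [146, 156, 167]), (304, [133, 141, 151]), (308, [75, 75, 77]), (312, [74, 73, 76]), (316, [74, 73, 76]), (320, [74, 74, 76]), (324, [74, 73, 75]), (328, [74, 72, 75]), (332, [74, 73, 75]), (336, [73, 72, 75]), (340, [73, 72, 73]), (344, [87, 87, 88]), (348, [88, 87, 89]), (352, [89, 88, 89]), (356, [88, 87, 88])]
```

>>> carry_out([
  [0, 0, 0, 0, 0],
  [0, 0, 0, 0, 0],
  [0, 0, 0, 0, 0],
  [0, 0, 0, 0, 0],
  [0, 0, 0, 0, 0],
  [0, 0, 0, 0, 0],
  [0, 0, 0, 0, 0],
  [0, 0, 0, 0, 0],
  [0, 0, 0, 0, 0],
])

```text
time_s: 18.17
position: [0.6429, 0.0132, 0.1684]
tool_rot: [[0.996, 0.088, 0.004], [0.088, -0.996, 0.004], [0.004, -0.003, -1.0]]
ft_force: [-7.9, 4.6, 28.1]
gripper_width: 0.0542
```

The press held for about 1.8 s at about 28 N with no movement. Now I'll lift and carry the bottle to the mat.

>>> carry_out([
  [0, 0, -0.1, 0, 0],
  [0, 0, -0.3, 0, 0],
  [0, 0, -0.6, 0, 0],
  [0, 0, -0.9, 0, 0],
  [0, 0, -1, 0, 0],
  [0, 0, -1, 0, 0],
])

```text
time_s: 18.67
position: [0.6434, 0.0115, 0.2658]
tool_rot: [[0.996, 0.087, 0.006], [0.087, -0.996, -0.0], [0.006, 0.001, -1.0]]
ft_force: [0.7, -1.3, -3.3]
gripper_width: 0.0543
```

>>> carry_out([
  [0, 0, -0.25, 0, 0],
  [0, 0, -0.25, 0, 0],
  [-0.4, 0.15, -0.25, 0, 0],
  [-0.7, 0.3, -0.25, 0, 0],
  [-1, 0.43, -0.25, 0, 0],
  [-1, 0.43, -0.25, 0, 0],
])

```text
time_s: 19.17
position: [0.538, -0.0436, 0.2862]
tool_rot: [[0.997, 0.079, -0.009], [0.079, -0.997, -0.0], [-0.009, -0.0, -1.0]]
ft_force: [-1.2, -1.2, -3.4]
gripper_width: 0.0545
```

>>> carry_out([
  [-0.4, 0.15, 0, 0, 0],
  [-0.7, 0.3, 0, 0, 0],
  [-1, 0.43, 0, 0, 0],
  [-1, 0.43, 0, 0, 0],
  [-1, 0.43, 0, 0, 0],
])

```text
time_s: 19.58
position: [0.4482, -0.0912, 0.2872]
tool_rot: [[0.996, 0.084, -0.001], [0.084, -0.996, 0.001], [-0.001, -0.001, -1.0]]
ft_force: [1.2, 0.7, -3.6]
gripper_width: 0.0544
```

```bash
python3 -c "
from h import *
print(delta((.443,-.0915),.0914),arm.get_state()['qpos'],arm.get_state()['ft_force'])"
```

```text
[-0.0491  0.0016  1.9583] [-0.539   0.4113  0.9564  1.9685 -0.4081  0.9692 -0.87  ] [ 1.1702  0.6676 -3.6418]
```

>>> carry_out([
  [-0.03, 0, 0.4, 0, 0],
  [-0.03, 0, 0.7, 0, 0],
  [-0.03, 0, 1, 0, 0],
  [-0.03, 0, 1, 0, 0],
])

```text
time_s: 19.92
position: [0.4442, -0.089, 0.1832]
tool_rot: [[0.996, 0.089, -0.01], [0.089, -0.996, 0.001], [-0.01, -0.002, -1.0]]
ft_force: [-0.9, 1.0, -4.0]
gripper_width: 0.0542
```

>>> carry_out([
  [0, 0, 0.3, 0, 0],
  [0, 0, 0.6, 0, 0],
  [0, 0, 0.8, 0, 0],
  [0, 0, 0.86, 0, 0],
  [0, 0, 0.86, 0, 0],
  [0, 0, 0.86, 0, 0],
])

```text
time_s: 20.42
position: [0.4482, -0.0914, 0.1031]
tool_rot: [[0.996, 0.087, 0.001], [0.087, -0.996, -0.001], [0.001, 0.001, -1.0]]
ft_force: [-0.2, -0.1, -3.2]
gripper_width: 0.0541
```

```bash
python3 -c "
from h import *
print(delta((.443,-.0915),.0914),arm.get_state()['qpos'],arm.get_state()['ft_force'])"
```

```text
[-0.0521 -0.0039  0.1168] [-0.2701  0.6663  0.6167  2.1698 -0.7766  0.5348 -0.5437] [-0.1633 -0.1057 -3.212 ]
```

>>> carry_out([
  [-0.05, 0, 0.04, 0, 0],
  [-0.05, 0, 0.08, 0, 0],
  [-0.05, 0, 0.1, 0, 0],
  [-0.05, 0, 0.1, 0, 0],
])

```text
time_s: 20.75
position: [0.4421, -0.0913, 0.0924]
tool_rot: [[0.996, 0.087, 0.0], [0.087, -0.996, 0.0], [0.0, -0.0, -1.0]]
ft_force: [-0.1, -0.3, -3.2]
gripper_width: 0.0544
```

>>> carry_out([
  [0, 0, 0.02, 0, 0],
  [0, 0, 0.03, 0, 0],
  [0, 0, 0.03, 0, 0],
])

```text
time_s: 21.0
position: [0.4427, -0.0915, 0.0914]
tool_rot: [[0.996, 0.087, 0.003], [0.087, -0.996, 0.002], [0.003, -0.002, -1.0]]
ft_force: [-4.6, 3.2, 22.5]
gripper_width: 0.0543
```

Firmly on the mat. I'll ease off about 2 mm, release, rise straight up and check.

>>> carry_out([
  [0, 0, -0.02, 0, 0],
  [0, 0, -0.02, 0, 0],
  [0, 0, -0.02, 0, 0.85],
  [0, 0, -0.02, 0, 0.95],
  [0, 0, -0.02, 0, 1],
  [0, 0, -0.02, 0, 1],
  [0, 0, -0.02, 0, 1],
  [0, 0, -0.3, 0, 1],
  [0, 0, -0.7, 0, 1],
  [0, 0, -1, 0, 1],
  [0, 0, -1, 0, 1],
])

```text
time_s: 21.92
position: [0.4449, -0.093, 0.1936]
tool_rot: [[0.996, 0.087, 0.008], [0.087, -0.996, -0.002], [0.008, 0.002, -1.0]]
ft_force: [0.7, 0.4, -0.3]
gripper_width: 0.0855
```

>>> carry_out([
  [0, 0, -1, 0, 1],
  [0, 0, -1, 0, 1],
  [0, 0, -1, 0, 1],
  [0, 0, -1, 0, 1],
])

```text
time_s: 22.25
position: [0.4443, -0.0923, 0.2925]
tool_rot: [[0.996, 0.088, 0.007], [0.088, -0.996, -0.0], [0.007, 0.001, -1.0]]
ft_force: [0.2, -0.4, 0.1]
gripper_width: 0.0859
```

```bash
python3 -c "
from h import *
print(arm.get_state()['ft_force'],arm.get_state()['time_s'])
b=arm.read_camera('side')[:,:,::-1][110:390,180:400];s=arm.read_camera('scene')[:,:,::-1][130:300,130:410]
b=cv2.resize(b,(330,420));s=cv2.resize(s,(470,285))
cv2.imwrite('pics/v10.png',np.hstack([b,cv2.copyMakeBorder(s,0,135,0,0,cv2.BORDER_CONSTANT)]))"
```

```text
[ 0.1612 -0.3611  0.1484] 22.25
```

View pics/v10.png

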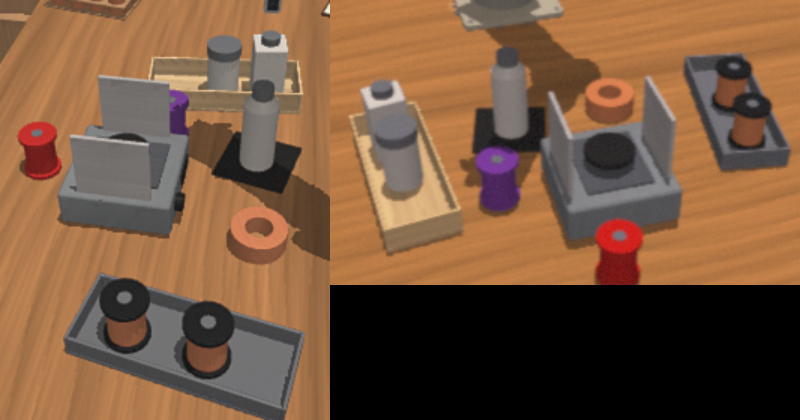

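The final view shows the bottle upright in the middle of the mat (left image, (260,160)) and both spools upright in the tray. Nothing else has moved.

```bash
python3 -c "
from workcell import arm
print(arm.close_job())"
```

```text
the job is handed in; nothing more can be done
None
```

The job is done and handed in at about 22 s on the robot's clock, well under the 67 s limit; `close_job` gives no verdict.

- **Spool:** I took it off the pad by its top flange and stood it in the tray beside the spare. The two centres are about 10 cm apart.
- **Pressing:** I pressed the bottle upright onto the pad to within about 4 mm of its centre, going by my position estimates. I held it there for about 1.8 s at up to 28 N at the wrist. The tool stopped 12 mm below first contact, which matches the pad fully down.
- **Bottle:** It now stands in the middle of the mat.

**Last checks:** The final pictures show the bottle and both spools upright. The jar, canister, choke ring and the purple and red look-alikes look where they were at the start. The gripper is clear and its force reads close to zero. None of these checks failed. The different camera views disagreed by up to about 1 cm on the bottle and spool positions, and by more on a rough scene-camera reading of the tray corners, which I dropped for a closer wrist view. I can't read the pad's travel directly, so fully down is inferred from the force and the tool height.

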